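# Lay the kiln prop down in its tub and press the lid on

## Task

The ceramic kiln prop standing in the storage tub is too tall for the lid. Push it over at its top so that it tips over the low rib and lies on its broad side in the tub, without lifting its foot, then take the lid from the table, set it on the tub and press it down until it is fully home and level all round. Do not bump the low light bar over the tub or disturb the other things on the table.

Things in the scene. Friction and masses are not known exactly. Their poses are not given: they have to be found in the camera images.
- tub: Open white plastic storage tub, fixed to the table left or right of its middle, turned up to 0.3 rad. Outside 224 (x) x 106 (y) x 72 mm high, walls 3 mm, floor 4 mm thick; origin at the centre of its underside, z up, x along its length. The prop stands near its -x end and has to fall towards +x.
- tub_rib (a point): Middle of the top of the low rib that crosses the tub's floor from wall to wall: 6 mm thick, standing 6 mm above the floor, 56 mm from the tub's centre towards its -x end. Axes as the tub's.
- tub_rim (a point): Centre of the tub's mouth, level with the rim, 72 mm above the table; axes as the tub's. Four small sprung balls stick out 4 mm from the long sides, 5 mm below the rim, 70 mm either side of the middle. A lid only laid on rests on them about 10 mm too high; pressing on its middle with 8 to 10 N makes them give way and it goes home.
- prop_mid (a point): Centre of the ceramic kiln prop, a buff block 32 (x) x 64 (y) x 140 mm (z), about 0.55 kg, standing on the tub's floor 2 to 8 mm short of the rib, its broad faces turned nearly to the tub's ends; its top is 144 mm above the table. z is its long axis (up while it stands), x points through its thickness towards the rib.
- prop_foot (a point): Middle of the prop's bottom edge on the side of the rib: 16 mm along the prop's x and 70 mm down its z from its centre. It is the edge over which the prop tips.
- lid: Loose white lid, 0.16 kg, lying skirt down on the table beside the tub; fits either way round. Origin at the centre of its lower edge, z up, x along its length. Plate 233 x 115 mm, underside 18 mm and top 22 mm above the origin. Skirt all round, flared at its lower edge to about 242 x 124 mm; inside it is 228 x 110 mm, 2 mm to spare on each side of the tub's rim.
- lid_grip (a point): Centre of the lid's handle, an upright fin in the middle of the plate, 70 mm long (x) x 14 mm thick (y) x 34 mm high (z); 39 mm above the lid's lower edge, 17 mm above the top of the plate. Axes as the lid's. With the lid fully home the plate's underside rests on the rim and this point is 93 mm above the table.
- lamp_bar (a point): Middle of the underside of a fixed LED light bar, 16 (x) x 280 (y) x 22 mm (z), 215 mm above the table, along the tub's y, 62 mm from the tub's centre towards its -x end. Posts 12 mm thick at y = +-132 mm. No room for an upright gripper behind the prop: lean the tool back towards the tub's -x end. The lid has to go in underneath the bar.
- jar: Bystander: small jar, 52 mm across and 62 mm high, standing near the robot; origin at the centre of its base.
- pliers: Bystander: pliers lying on the table beyond the middle, 165 mm long along x, about 18 mm high; origin near their pivot, on the table.
- spare_prop: Bystander: a second, shorter kiln prop lying flat on the left, 64 x 105 x 32 mm; origin at the centre of its underside.
Mind the look-alikes: they are no part of the job. Leave any red or yellow look-alike of the part that bears prop_mid alone.

How it is judged:
On the way, in this order (a step that is already met when the one before it is completed fails the run):
1. the prop lies on its broad side in the tub, over the rib (angle between prop_mid's own z axis and vertical above 1.4 rad and angle between the x axis of prop_mid and the z axis of tub, either way round below 0.2 rad and z of prop_mid in the frame of tub below 0.045 m and x of prop_mid in the frame of tub above -0.045 m), for 0.3 s.
2. the lid is fully home and level on the tub, with the prop lying inside (all of step 1 and z of lid_grip in the frame of tub between 0.088 and 0.096 m and horizontal distance between lid_grip and tub below 0.008 m and angle between lid_grip's own z axis and vertical below 0.03 rad), for 0.2 s.
At the end, for the whole second after the job is handed in: The prop lies on its broad side over the rib in the tub (within about 10 degrees, its centre no farther back than 45 mm behind the tub's centre); the lid is home on the rim: within 3 mm of full depth, 8 mm of centre and 1.7 degrees of level; both at rest (all of step 2 and linear speed of each of lid, prop below 0.02 m/s); the robot touches nothing.
It fails at once if the prop's foot is lifted more than 30 mm off the tub's floor (z of prop_foot in the frame of tub above 0.034 m).
It fails at once if the robot bumps the light bar (more than 10 N) (contact force between any of the arm, the fingers and lamp above 10 N).
It fails at once if a bystander is moved by more than 30 mm (distance of any of jar, pliers, spare_prop from where it was at the start of the episode above 0.03 m).
It also fails if it takes over 70 s, if anything falls off the work surface, if the arm or the gripper's body presses on something with over 40 N, if the wrist force passes 120 N, or if a joint passes its speed limit or range.

## Robot

A 6-joint arm with a two-finger parallel gripper is mounted at the origin on the work surface. World frame = base frame: x ahead of the robot, y to its left, z up, the work surface at z = 0. Lengths are in m, angles in rad, forces in N, time in s.
With the tool pointing down it reaches from about 0.275 to 0.825 m from the base axis. Payload 4.9 kg.
Tool frame: the origin (TCP) lies between the finger pads; the fingertips stand 8 mm ahead of it and the grasp point (between the pads) lies 11 mm behind it; z points along the fingers, y is the line along which they close (so a half turn about z gives the same grasp; the last joint's range is limited). The gripper opens to 85 mm and grips with 20 to 120 N. Pads are 22 mm wide; open, the fingers measure 114 mm over their backs; the gripper's body (76 mm by 85 mm) begins 54 mm behind the grasp point. The pads swing forward as they close: fully open they stand 13 mm farther back than shut.
Start: joints at [-1.335, 0.326, -0.193, 1.052, 0, 1.437], TCP at [0.199, -0.513, 0.239] pointing down, gripper open.
Joint ranges: [-2.65, 2.65], [-0.97, 1.79], [-1.3, 1.35], [-1.93, 2.1], [-1.47, 1.37], [-3.14, 3.14]. Speed limits (rad/s): [2.57, 2.57, 3.14, 3.14, 3.14, 3.14].

## Interface

Orientations are given as a unit quaternion [w, x, y, z].
In Python, from rig import env gives the robot as it stands. Calls block until the motion is done:
- env.move_pose(position, orientation): joint-space move of the TCP to a pose.
- env.servo_line(position, orientation=None, feed=0.15): straight line of the TCP; orientation=None keeps the orientation; feed is the mean speed in m/s.
- env.set_joints(angles): joint-space move.
- env.set_gripper(opening, f_grip=None): finger opening in m; f_grip is the grip in N (None keeps the last); returns when the fingers have stopped.
- env.hold(seconds).
- env.inverse_kinematics(position, orientation): joint angles nearest the present ones, or None.
- env.get_state(): the state.
- env.capture(name): name is "side" or "top" or "wrist"; returns a dict with "img" (400x640x3 uint8, red, green, blue), "intrinsics" (3x3 intrinsics, pixels), "D" ([k1, k2, p1, p2, k3] as OpenCV has them; the pictures are not rectified), "eye" and "rotation" of the camera in the world. Camera axes: x right, y up, looking along -z (the intrinsics and any distortion apply to the point x, -y, -z); pixel columns grow to the right and rows downward; lengths in m; the calibration is good to about 2 mm. A picture is of the moment at which its call begins. There is no depth.
A pose or a line that the arm cannot do raises env.PlanningError and nothing moves.
- env.sign_off(): hands the job in; it is judged then, once.
Trained networks look in a picture, given as the dict that the camera call returned (one of the last four; its "shot" number tells which), for a name from the list of things; names that differ only in an ending like _2 or _b are one class to them, and where a whole thing is asked for, a point or a joint stands for the part that bears it (a point fixed in the world has none). Each returns a list of dicts, best first, with "score" (0 to 1); they miss things now and then, are a little off and sometimes report something else, mostly with a low value. They report only what shows in the picture. A call takes as long as a camera call. They do not tell look-alikes from the thing itself.
- env.recognise(picture, target): "location" ([x, y, z] in m, in world coordinates, good to about 4 mm: the middle of the surface that is visible of it).
- env.mark_of(picture, target): "location" ([x, y, z] in m, in world coordinates, good to about 4 mm: a listed point, or the origin of a listed thing).
The state is a dict: "time": time; "qpos": joint angles; "joint_velocities": joint speeds; "tau": joint torques, N m; "tool_pos": TCP position; "tcp_rot": TCP orientation; "contact_force": force on the tool from outside, world axes, zero at the start; "moment": the same for the moment, N m; "finger_gap": finger opening in m; "gripper_force": force on a finger pad.
Only numpy, scipy, OpenCV 4.12 (cv2) and the standard library are available. Lean on these libraries where they do the work, as an engineer would, in place of code of your own. Each camera call takes 0.05 s, during which the arm holds its last target. There are 200 camera calls.

## Working session

There is one attempt and no reset: what is moved stays moved. The work goes in short steps, each a Python script; the robot and the scene stay as the last script left them, time stands still between calls to the robot, and variables do not carry over. Pictures are saved under pics/ and viewed, at most 10 in all, crops included, and the job is handed in when it is done.

```bash
ls; mkdir -p pics; python3 - <<'E'
from rig import env
import cv2, numpy as np
s=env.get_state(); print(s['time'],s['tool_pos'],s['tcp_rot'],s['contact_force'])
ims=[]
for n in ['top','side']:
    p=env.capture(n); ims.append(p['img'])
    print(n,p['eye'].__repr__(),np.round(p['rotation'],3).tolist(),np.round(p['intrinsics'],1).tolist(),p['D'])
    for t in ['tub','tub_rib','tub_rim','prop_mid','prop_foot','lid','lid_grip','lamp_bar','jar','pliers','spare_prop']:
        print(t,[(np.round(r['location'],3).tolist(),round(r['score'],2)) for r in env.mark_of(p,t)[:4]])
    cv2.imwrite(f'pics/{n}0.png',p['img'][:,:,::-1])
E
```

```text
pics
0.0 [ 0.19866166 -0.51227233  0.23848995] [-8.61593751e-04  9.82951750e-01  1.83861663e-01 -5.23962461e-05] [0.23896209 0.68591934 0.17074047]
top array([0.48459559, 0.03159351, 1.17122088]) [-0.705, -0.036, 0.031, 0.707] [[418.9, 0.0, 317.0], [0.0, 418.9, 204.9], [0.0, 0.0, 1.0]] [-0.05221445  0.          0.          0.          0.        ]
tub [([0.62, -0.168, -0.005], 0.69)]
tub_rib [([0.567, -0.18, 0.009], 0.62), ([0.538, -0.175, 0.074], 0.54)]
tub_rim [([0.623, -0.168, 0.074], 0.66), ([0.538, -0.176, 0.072], 0.6)]
prop_mid [([0.538, -0.175, 0.073], 0.8), ([0.363, -0.22, 0.067], 0.8), ([0.452, -0.299, 0.07], 0.75), ([0.499, -0.396, 0.068], 0.69)]
prop_foot [([0.471, -0.303, -0.002], 0.87), ([0.407, -0.134, -0.001], 0.86), ([0.52, -0.394, -0.002], 0.73), ([0.378, -0.229, 0.002], 0.58)]
lid [([0.6, 0.169, -0.002], 0.74)]
lid_grip [([0.601, 0.172, 0.036], 0.57)]
lamp_bar [([0.557, -0.184, 0.213], 0.9)]
jar [([0.411, -0.019, 0.002], 0.6)]
pliers [([0.773, -0.005, 0.002], 0.87)]
spare_prop [([0.64, 0.412, 0.004], 0.93)]
side array([0.28793495, 0.80612874, 0.68720704]) [-0.146, -0.086, 0.465, 0.869] [[390.6, 0.0, 323.1], [0.0, 390.6, 200.6], [0.0, 0.0, 1.0]] [0.02814844 0.         0.         0.         0.        ]
tub [([0.617, -0.171, -0.0], 0.78)]
tub_rib [([0.564, -0.183, 0.009], 0.75)]
tub_rim [([0.62, -0.172, 0.075], 0.94), ([0.535, -0.178, 0.078], 0.55)]
prop_mid [([0.45, -0.299, 0.074], 0.98), ([0.362, -0.216, 0.069], 0.92), ([0.537, -0.178, 0.077], 0.83), ([0.396, -0.123, 0.069], 0.79)]
prop_foot [([0.517, -0.397, 0.003], 0.95), ([0.554, -0.173, 0.001], 0.83), ([0.378, -0.228, -0.001], 0.83), ([0.468, -0.3, 0.0], 0.82)]
lid [([0.597, 0.166, -0.002], 0.69)]
lid_grip [([0.601, 0.169, 0.04], 0.92)]
lamp_bar []
jar [([0.416, -0.018, 0.001], 0.72)]
pliers [([0.77, -0.003, -0.001], 0.91)]
spare_prop [([0.644, 0.415, -0.004], 0.96), ([0.62, -0.174, 0.071], 0.45)]
```

View pics/top0.png

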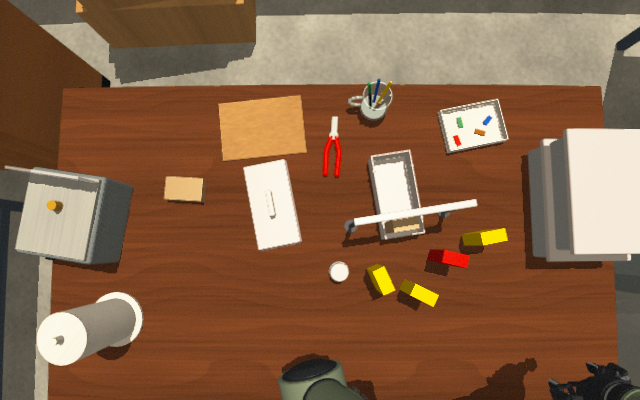

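View pics/side0.png

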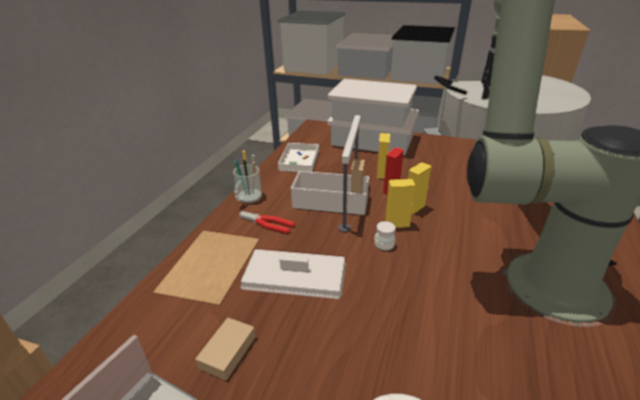

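The top view shows the tub at (397,195), with the light bar running from (355,222) to (477,204). The things that could be taken for the prop are:
- buff block in the tub, under the bar, (405,230): this is the one I want, by colour and place
- yellow (380,280), yellow (420,293) and yellow (485,238)
- red (448,258)
- spare prop lying flat (184,189)

The lid is at (272,204). I'll check the choice in one close crop and fit the outlines.

```bash
cat > h.py <<'E'
import numpy as np, cv2
from rig import env
from scipy.spatial.transform import Rotation as R
def ray(p,px,z):
    """pixels -> world points on plane z"""
    u=cv2.undistortPoints(np.float64(px).reshape(-1,1,2),p['intrinsics'],np.float64(p['D'])).reshape(-1,2)
    d=np.c_[u[:,0],-u[:,1],-np.ones(len(u))]@np.array(p['rotation']).T
    e=np.array(p['eye']); return e+d*((z-e[2])/d[:,2])[:,None]
def proj(p,X):
    c=(np.atleast_2d(X)-p['eye'])@np.array(p['rotation'])*[1,-1,-1]
    return cv2.projectPoints(c,np.zeros(3),np.zeros(3),p['intrinsics'],np.float64(p['D']))[0].reshape(-1,2)
def rect(c,yaw,L,W,z):
    k=np.array([[1,1],[1,-1],[-1,-1],[-1,1]])*[L/2,W/2]
    r=np.array([[np.cos(yaw),-np.sin(yaw)],[np.sin(yaw),np.cos(yaw)]])
    return np.c_[k@r.T+np.array(c)[:2],np.full(4,z)]
def quat(M):
    q=R.from_matrix(M).as_quat(); return q[[3,0,1,2]]
E
python3 - <<'E'
from h import *
p=env.capture('top'); im=p['img']
g=cv2.cvtColor(im,cv2.COLOR_RGB2HSV)
m=((g[:,:,2]>120)&(g[:,:,1]<60)).astype(np.uint8)
n,l,st,ce=cv2.connectedComponentsWithStats(m)
for i in range(1,n):
    x,y,w,h,a=st[i]
    if a>150 and 200<x<500 and 80<y<260:
        ys,xs=np.where(l==i); b=cv2.boxPoints(cv2.minAreaRect(np.c_[xs,ys].astype(np.float32)))
        for z in (0.022,0.072,0.237):
            W=ray(p,b,z)[:,:2]; e=W[1:]-W[:-1]
            print(i,st[i],z,'c',W.mean(0).round(4),'len',np.linalg.norm(e,axis=1).round(3),'ang',np.arctan2(e[:,1],e[:,0]).round(3))
# overlay of a guess
o=cv2.resize(im[130:310,330:530],None,fx=4,fy=4,interpolation=cv2.INTER_CUBIC)[:,:,::-1].copy()
def dr(P,c):
    q=((proj(p,P)-[330,130]+.5)*4).astype(np.int32); cv2.polylines(o,[q],True,c,1)
c=np.array([.6195,-.17]);yaw=.2;d=np.array([np.cos(yaw),np.sin(yaw)])
dr(rect(c,yaw,.224,.106,.072),(0,0,255)); dr(rect(c-.062*d,yaw,.016,.28,.237),(255,0,0)); dr(rect(c-.081*d,yaw,.032,.064,.144),(0,255,0))
cv2.imwrite('pics/c1.png',o[:600])
E
```

```text
Traceback (most recent call last):
  File "h.py", line 7, in ray
    d=np.c_[u[:,0],-u[:,1],-np.ones(len(u))]@np.array(p['rotation']).T
      ~~~~~~~~~~~~~~~~~~~~~~~~~~~~~~~~~~~~~~^~~~~~~~~~~~~~~~~~~~~~~~~~
ValueError: matmul: Input operand 1 has a mismatch in its core dimension 0, with gufunc signature (n?,k),(k,m?)->(n?,m?) (size 4 is different from 3)
```

```bash
python3 - <<'E'
s=open('h.py').read()
s=s.replace("np.array(p['rotation'])","rm(p)").replace("def ray","def rm(p):\n    w,x,y,z=p['rotation']; return R.from_quat([x,y,z,w]).as_matrix()\ndef ray")
open('h.py','w').write(s)
E
python3 - <<'E'
from h import *
p=env.capture('top'); im=p['img']
g=cv2.cvtColor(im,cv2.COLOR_RGB2HSV)
m=((g[:,:,2]>120)&(g[:,:,1]<60)).astype(np.uint8)
n,l,st,ce=cv2.connectedComponentsWithStats(m)
for i in range(1,n):
    x,y,w,h,a=st[i]
    if a>150 and 200<x<500 and 80<y<260:
        ys,xs=np.where(l==i); b=cv2.boxPoints(cv2.minAreaRect(np.c_[xs,ys].astype(np.float32)))
        for z in (0.022,0.072,0.237):
            W=ray(p,b,z)[:,:2]; e=W[1:]-W[:-1]
            print(i,st[i],z,'c',W.mean(0).round(4),'len',np.linalg.norm(e,axis=1).round(3),'ang',np.arctan2(e[:,1],e[:,0]).round(3))
o=cv2.resize(im[130:280,330:530],None,fx=4,fy=4,interpolation=cv2.INTER_CUBIC)[:,:,::-1].copy()
def dr(P,c):
    q=((proj(p,P)-[330,130]+.5)*4).astype(np.int32); cv2.polylines(o,[q],True,c,1)
c=np.array([.6195,-.17]);yaw=.2;d=np.array([np.cos(yaw),np.sin(yaw)])
dr(rect(c,yaw,.224,.106,.072),(0,0,255)); dr(rect(c-.062*d,yaw,.016,.28,.237),(255,0,0)); dr(rect(c-.081*d,yaw,.032,.064,.144),(0,255,0))
cv2.imwrite('pics/c1.png',o)
E
```

```text
7 [348  94  41  25 434] 0.022 c [ 0.883 -0.106] len [0.07  0.103 0.069] ang [-0.635 -2.24   2.498]
7 [348  94  41  25 434] 0.072 c [ 0.8656 -0.1   ] len [0.067 0.099 0.066] ang [-0.635 -2.24   2.498]
7 [348  94  41  25 434] 0.237 c [ 0.8085 -0.0803] len [0.057 0.084 0.056] ang [-0.635 -2.24   2.498]
10 [ 438   99   70   53 2364] 0.022 c [ 0.819  -0.4005] len [0.183 0.126 0.181] ang [-1.353 -2.986  1.782]
10 [ 438   99   70   53 2364] 0.072 c [ 0.8044 -0.3817] len [0.175 0.12  0.173] ang [-1.353 -2.986  1.782]
10 [ 438   99   70   53 2364] 0.237 c [ 0.7564 -0.3197] len [0.148 0.102 0.147] ang [-1.353 -2.986  1.782]
15 [ 354  150  123   89 3157] 0.022 c [ 0.6301 -0.2244] len [0.349 0.236 0.342] ang [-1.434 -3.044  1.702]
15 [ 354  150  123   89 3157] 0.072 c [ 0.6238 -0.2132] len [0.334 0.225 0.327] ang [-1.434 -3.044  1.702]
15 [ 354  150  123   89 3157] 0.237 c [ 0.6029 -0.1765] len [0.284 0.192 0.278] ang [-1.434 -3.044  1.702]
16 [ 243  159   58   91 3640] 0.022 c [0.5967 0.1662] len [0.121 0.236 0.119] ang [-1.38  -2.947  1.761]
16 [ 243  159   58   91 3640] 0.072 c [0.5918 0.1604] len [0.116 0.226 0.113] ang [-1.38  -2.947  1.761]
16 [ 243  159   58   91 3640] 0.237 c [0.5757 0.141 ] len [0.098 0.192 0.096] ang [-1.38  -2.947  1.761]
```

View pics/c1.png

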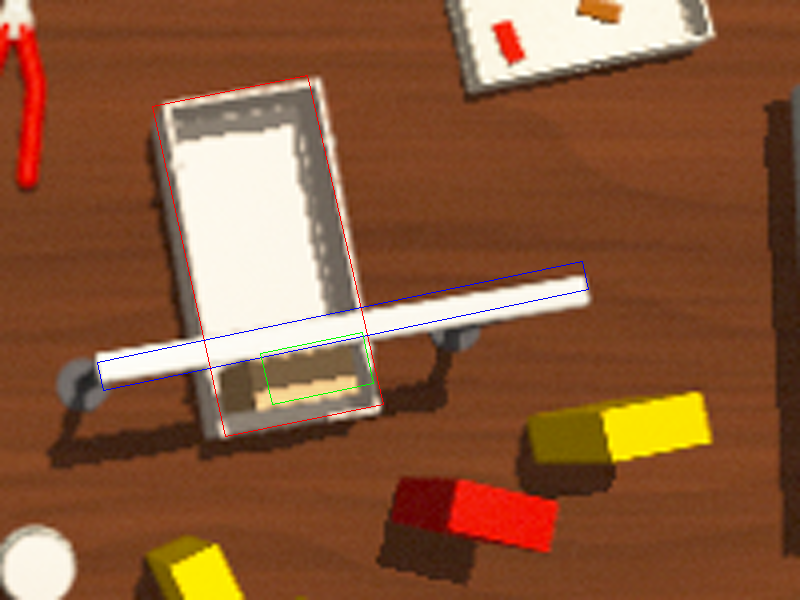

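The crop confirms the choice: the buff block in the tub, behind the bar at crop (305,380). The red and yellow ones stand outside the tub. My guessed yaw is slightly too large, so I'll fit it to the corners and test whether the arm can reach the push.

```bash
python3 - <<'E'
from h import *
from scipy.optimize import least_squares
p=env.capture('top')
px=lambda a:np.array(a)/4-.5+[330,130]
rim=px([[160,103],[320,78],[381,406],[214,437]]); bar=px([[97,358],[102,390],[589,303],[584,276]])
def res(v):
    c=v[:2];d=np.array([np.cos(v[2]),np.sin(v[2])])
    a=proj(p,rect(c,v[2],.224,.106,.072))      # ++,+-,--,-+
    b=proj(p,rect(c-.062*d,v[2],.016,.28,.237))
    return np.r_[(a-rim[[0,1,2,3]]).ravel(),(b-bar[[0,3,2,1]]).ravel()]
s=least_squares(res,[.62,-.17,.18]);v=s.x;print('tub',v.round(4));print(s.fun.reshape(-1,2).round(1).tolist())
yaw=v[2];T=R.from_euler('z',yaw).as_matrix();O=np.r_[v[:2],0]
for pm in ([.538,-.175,0],[.537,-.178,0]): print('prop in tub',T.T@(np.array(pm)-O))
for lean in (25,30,35,40,45):
  a=np.radians(lean);z=T@[np.cos(a),0,-np.sin(a)]
  for sg in (1,-1):
    y=sg*T[:,1];M=np.c_[np.cross(y,z),y,z]
    out=[]
    for tip in ([-.16,0,.21],[-.125,0,.13],[-.04,0,.13]):
        q=env.inverse_kinematics(O+T@tip-.008*z,quat(M)); out.append(None if q is None else np.round(q,2).tolist())
    print(lean,sg,out)
print(env.capture('wrist')['eye'],env.capture('wrist')['rotation'],env.capture('wrist')['intrinsics'][0])
E
```

```text
tub [ 0.6178 -0.1716  0.1629]
[[0.2, 0.6], [-0.8, 0.4], [-0.2, 1.2], [1.9, 0.2], [-0.5, -0.3], [-0.1, -0.4], [0.1, -0.2], [-0.5, -1.2]]
prop in tub [-0.07929662  0.00961428  0.        ]
prop in tub [-0.08077     0.00681622  0.        ]
25 1 [[-1.15, 0.15, -1.17, -0.25, 1.07, -1.02], [-1.04, 0.49, -1.25, -0.82, 1.01, -0.84], [-0.82, 0.56, -1.16, -1.02, 0.86, -0.57]]
25 -1 [[-1.15, 0.15, -1.17, -0.25, 1.07, 2.13], [-1.04, 0.49, -1.25, -0.82, 1.01, 2.31], [-0.82, 0.56, -1.16, -1.02, 0.86, 2.57]]
30 1 [[-1.11, 0.09, -1.12, -0.1, 0.98, -1.02], [-1.01, 0.39, -1.2, -0.61, 0.92, -0.87], [-0.8, 0.46, -1.11, -0.78, 0.79, -0.62]]
30 -1 [[-1.11, 0.09, -1.12, -0.1, 0.98, 2.12], [-1.01, 0.39, -1.2, -0.61, 0.92, 2.27], [-0.8, 0.46, -1.11, -0.78, 0.79, 2.52]]
35 1 [[-1.07, 0.04, -1.07, 0.02, 0.88, -1.02], [-0.97, 0.31, -1.15, -0.43, 0.83, -0.88], [-0.77, 0.38, -1.05, -0.57, 0.72, -0.66]]
35 -1 [[-1.07, 0.04, -1.07, 0.02, 0.88, 2.12], [-0.97, 0.31, -1.15, -0.43, 0.83, 2.26], [-0.77, 0.38, -1.05, -0.57, 0.72, 2.49]]
40 1 [[-1.02, 0.01, -1.01, 0.12, 0.79, -1.01], [-0.93, 0.25, -1.09, -0.28, 0.75, -0.89], [-0.73, 0.33, -0.99, -0.39, 0.64, -0.68]]
40 -1 [[-1.02, 0.01, -1.01, 0.12, 0.79, 2.14], [-0.93, 0.25, -1.09, -0.28, 0.75, 2.25], [-0.73, 0.33, -0.99, -0.39, 0.64, 2.46]]
45 1 [[-0.97, -0.0, -0.96, 0.22, 0.7, -0.99], [-0.88, 0.21, -1.03, -0.14, 0.66, -0.88], [-0.7, 0.3, -0.92, -0.23, 0.57, -0.69]]
45 -1 [[-0.97, -0.0, -0.96, 0.22, 0.7, 2.15], [-0.88, 0.21, -1.03, -0.14, 0.66, 2.26], [-0.7, 0.3, -0.92, -0.23, 0.57, 2.45]]
[ 0.26964751 -0.4845811   0.37334671] [ 0.81523857 -0.12490089  0.08467226 -0.55912114] [349.67625866   0.         318.9038099 ]
```

The prop is at tub x≈-0.08, y≈+0.008. I'll push with the tool leaned back 40° and the fingers closed, with the camera side up.

```bash
cat >> h.py <<'E'
YAW=.168; O=np.array([.6185,-.1715,0]); T=R.from_euler('z',YAW).as_matrix()
def tool(zdir,y):  # tub-frame axes -> world matrix
    z=T@np.array(zdir); y=T@np.array(y); return np.c_[np.cross(y,z),y,z]
E
python3 - <<'E'
from h import *
a=np.radians(40); M=tool([np.cos(a),0,-np.sin(a)],[0,-1,0]); q=quat(M)
P=lambda t:O+T@np.array(t)-.008*M[:,2]
env.set_gripper(0.0,40)
env.move_pose(P([-.20,.008,.24]),q)
print(env.get_state()['time'])
env.servo_line(P([-.125,.008,.122]),q,feed=.12)
f0=np.array(env.get_state()['contact_force'])
for x in np.arange(-.117,-.051,.008):
    env.servo_line(P([x,.008,.122]),q,feed=.05)
    s=env.get_state(); print(round(x,3),(T.T@(np.array(s['contact_force'])-f0)).round(1),(T.T@(s['tool_pos']+.008*M[:,2]-O)).round(4))
env.hold(.5)
print(env.get_state()['time'])
for n in ('top','side','wrist'):
    p=env.capture(n); cv2.imwrite(f'pics/push_{n}.png',p['img'][:,:,::-1])
    for r in env.mark_of(p,'prop_mid'): print(n,(T.T@(np.array(r['location'])-O)).round(3),r['score'])
E
```

```text
3.6667
-0.117 [-0.7  1.1  0.8] [-0.1166  0.0079  0.1224]
-0.109 [0.9 0.7 1. ] [-0.1087  0.0081  0.122 ]
-0.101 [-0.7 -0.2  0.3] [-0.1008  0.008   0.122 ]
-0.093 [ 0.1 -0.2  1.1] [-0.0927  0.008   0.122 ]
-0.085 [0.7 0.1 0.8] [-0.0847  0.0081  0.122 ]
-0.077 [-0.2  0.5  0.3] [-0.0767  0.0081  0.1221]
-0.069 [0.4 0.4 0.9] [-0.0687  0.0081  0.122 ]
-0.061 [-0.1  0.7  1.4] [-0.0607  0.008   0.122 ]
-0.053 [0.6 0.6 1.1] [-0.0527  0.008   0.1221]
8.2583
top [0.007 0.009 0.02 ] 0.85
top [-0.208  0.091  0.067] 0.65
top [-0.26  -0.005  0.066] 0.64
top [-0.186 -0.097  0.072] 0.62
side [-0.187 -0.1    0.071] 0.82
side [-0.263 -0.002  0.067] 0.71
side [-0.209  0.085  0.069] 0.62
side [-0.147 -0.198  0.071] 0.5
side [0.004 0.008 0.025] 0.49
wrist [0.007 0.005 0.021] 0.77
```

The prop went over: the network puts it at tub (0.006, 0.008, 0.021), lying down. Next I'll retract, take a wrist picture from above the tub to refine its pose, then one above the lid.

```bash
python3 - <<'E'
from h import *
a=np.radians(40); M=tool([np.cos(a),0,-np.sin(a)],[0,-1,0]); q=quat(M)
P=lambda t:O+T@np.array(t)-.008*M[:,2]
env.servo_line(P([-.13,.008,.13]),q,feed=.15)
env.servo_line(P([-.22,.008,.33]),q,feed=.2)
Md=tool([0,0,-1],[0,-1,0])
env.set_gripper(.06,60)
def show(p,name,tags):
    cv2.imwrite(f'pics/{name}.png',p['img'][:,:,::-1])
    for t in tags: print(name,t,[(np.round(r['location'],4).tolist(),round(r['score'],2)) for r in env.mark_of(p,t)[:3]])
env.move_pose(O+T@[-.02,0,.42],quat(Md)); env.hold(.3)
p=env.capture('wrist'); show(p,'w_tub',['tub','tub_rim','prop_mid','prop_foot','lamp_bar'])
np.savez('w_tub.npz',**{k:p[k] for k in ('img','intrinsics','D','eye','rotation')})
l=np.radians(12); L=R.from_euler('z',.19).as_matrix()
M=L@np.c_[[np.cos(l),0,-np.sin(l)],[0,-1,0],[-np.sin(l),0,-np.cos(l)]]
env.move_pose([.585,.165,.26],quat(L@np.diag([1,-1,-1]))); env.hold(.3)
p=env.capture('wrist'); show(p,'w_lid',['lid','lid_grip'])
np.savez('w_lid.npz',**{k:p[k] for k in ('img','intrinsics','D','eye','rotation')})
print(env.get_state()['time'],env.get_state()['contact_force'])
im=np.hstack([cv2.imread('pics/w_tub.png'),cv2.imread('pics/w_lid.png')]); cv2.imwrite('pics/both.png',cv2.resize(im[:, :],(800,250)))
E
```

```text
w_tub tub []
w_tub tub_rim []
w_tub prop_mid [([0.5028, -0.3978, 0.0702], 0.94), ([0.3651, -0.2192, 0.0708], 0.9), ([0.452, -0.299, 0.0749], 0.78)]
w_tub prop_foot [([0.4622, -0.3036, 0.0011], 0.83), ([0.38, -0.2282, 0.0056], 0.82), ([0.4031, -0.1348, 0.0017], 0.79)]
w_tub lamp_bar [([0.5584, -0.1803, 0.215], 0.73)]
w_lid lid [([0.5954, 0.1682, 0.0002], 0.9), ([0.6001, 0.1689, 0.0382], 0.73)]
w_lid lid_grip [([0.5988, 0.166, 0.036], 0.66)]
14.6667 [-0.07529049 -0.84957524  1.2126753 ]
```

View pics/w_tub.png

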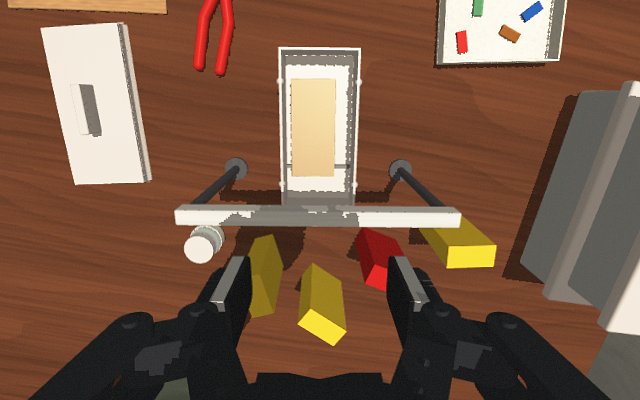

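View pics/w_lid.png

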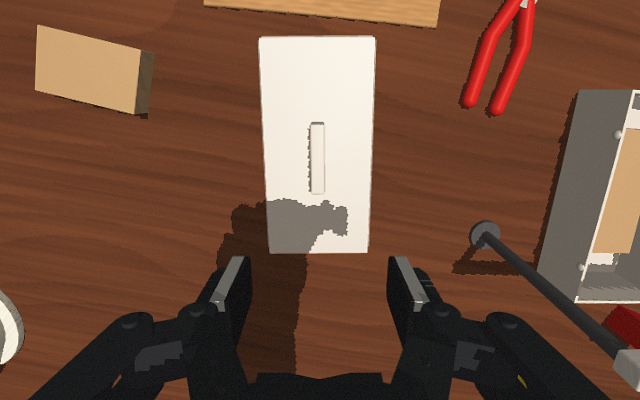

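The tub picture shows the prop lying flat over the rib at (291–335, 80–178). The rim's far corners are at (279,48) and (361,48), and the balls are at (279,82), (360,82), (282,187) and (354,187). In the lid picture the plate corners are at (259,38), (375,38), (368,252) and (268,253), with the handle at x 311–325, y 123–194. Next I'll fit both poses and check reach.

```bash
python3 - <<'E'
from h import *
from scipy.optimize import least_squares
def fit(p,mod,obs,x0):
    s=least_squares(lambda v:(np.vstack([proj(p,rect(v[:2],v[2],*m)) for m in mod])-obs)[np.isfinite(obs).all(1)].ravel(),x0,loss='soft_l1')
    r=np.vstack([proj(p,rect(s.x[:2],s.x[2],*m)) for m in mod])-obs
    print(s.x.round(4),r.round(1).tolist()); return s.x
n=[np.nan,np.nan]
# order ++,+-,--,-+ ; image left = +y
p=np.load('w_tub.npz')
fit(p,[(.224,.106,.072),(.14,.112,.067)],np.array([[279,48],[361,48],n,n,[279,82],[360,82],[354,187],[282,187]]),[.62,-.17,.168])
p=np.load('w_lid.npz')
v=fit(p,[(.233,.115,.022),(.07,.014,.056)],np.array([[259,38],[375,38],[368,252],[268,253],[311,123],[325,123],[325,194],[311,194]]),[.6,.167,.19])
v2=fit(p,[(.242,.124,.0)],np.array([[259,38],[375,38],[368,252],[268,253]]),[.6,.167,.19])
# reach
for lean in (0,10,15):
    l=np.radians(lean); C=np.c_[[np.cos(l),0,-np.sin(l)],[0,-1,0],[-np.sin(l),0,-np.cos(l)]]
    M=T@C; r=[]
    for t in ([.11,0,.17],[0,0,.17],[0,0,.09]):
        q=env.inverse_kinematics(O+T@t,quat(M)); r.append(None if q is None else np.round(q,2).tolist())
    L=R.from_euler('z',v[2]).as_matrix(); q=env.inverse_kinematics(np.r_[v[:2],.036],quat(L@C)); r.append(None if q is None else np.round(q,2).tolist())
    print(lean,r)
E
```

```text
[ 0.6181 -0.1734  0.1618] [[-0.5, 0.2], [0.2, 0.5], [nan, nan], [nan, nan], [-1.5, 0.5], [2.0, 0.8], [4.3, -2.0], [-1.5, -2.2]]
[0.599  0.1682 0.1918] [[-0.3, -1.4], [0.9, -1.9], [-0.5, 1.0], [1.3, 0.4], [-0.7, 0.3], [0.0, 0.3], [-0.1, 0.2], [0.0, 0.2]]
[0.5954 0.1679 0.1908] [[-1.5, 0.9], [1.6, 0.5], [0.1, -0.8], [-0.1, -1.5]]
0 [[-0.31, 0.74, 0.32, 1.15, 0.0, 2.67], [-0.39, 0.54, -0.03, 0.99, 0.0, 2.59], [-0.39, 0.62, -0.13, 0.83, 0.0, 2.59], [0.16, 0.65, -0.23, 0.69, 0.0, 3.1]]
10 [[-0.28, 0.9, 0.62, 1.45, -0.07, 2.7], [-0.35, 0.67, 0.17, 1.23, -0.09, 2.63], [-0.35, 0.73, 0.08, 1.07, -0.09, 2.63], [0.16, 0.77, -0.01, 0.97, -0.01, 3.11]]
15 [[-0.26, 1.01, 0.82, 1.62, -0.11, 2.72], [-0.33, 0.74, 0.29, 1.35, -0.12, 2.66], [-0.33, 0.8, 0.19, 1.19, -0.12, 2.66], [0.16, 0.84, 0.11, 1.11, -0.01, 3.11]]
```

Before carrying the lid, I need to know where the pencil mug is. It stands beyond the tub and could be in the lid's way.

```bash
sed -i 's/^YAW=.*/YAW=.164; O=np.array([.618,-.1722,0]); T=R.from_euler("z",YAW).as_matrix()/' h.py; python3 - <<'E'
from h import *
t=env.capture('top'); s=env.capture('side')
f=lambda p,px,z:[(T.T@(w-O)).round(3)[:2].tolist() for w in ray(p,px,z)]
print('top mug base front (373,122) z0, body l/r',f(t,[[373,122],[361,112],[386,112]],0.0))
print('side mug base (248,202) z0',f(s,[[248,202],[235,196],[262,196]],0))
for z in (.06,.08,.1,.12,.15,.18): print(z,'side rim',f(s,[[248,170]],z),'tips',f(s,[[243,150],[257,152]],z),'top rim ctr, near rim',f(t,[[376,95],[376,105]],z),'tips',f(t,[[370,80],[395,84]],z))
E
```

```text
top mug base front (373,122) z0, body l/r [[0.221, 0.015], [0.256, 0.044], [0.244, -0.027]]
side mug base (248,202) z0 [[0.259, 0.046], [0.313, 0.019], [0.226, 0.005]]
0.06 side rim [[0.286, -0.052]] tips [[0.353, -0.192], [0.298, -0.184]] top rim ctr, near rim [[0.278, 0.004], [0.251, 0.009]] tips [[0.323, 0.013], [0.301, -0.053]]
0.08 side rim [[0.271, -0.018]] tips [[0.337, -0.153], [0.283, -0.145]] top rim ctr, near rim [[0.272, 0.008], [0.244, 0.013]] tips [[0.316, 0.016], [0.294, -0.048]]
0.1 side rim [[0.257, 0.017]] tips [[0.32, -0.114], [0.268, -0.107]] top rim ctr, near rim [[0.265, 0.012], [0.238, 0.017]] tips [[0.308, 0.02], [0.286, -0.043]]
0.12 side rim [[0.243, 0.051]] tips [[0.304, -0.076], [0.254, -0.069]] top rim ctr, near rim [[0.258, 0.016], [0.232, 0.021]] tips [[0.301, 0.024], [0.279, -0.038]]
0.15 side rim [[0.221, 0.102]] tips [[0.279, -0.018], [0.231, -0.011]] top rim ctr, near rim [[0.248, 0.022], [0.222, 0.027]] tips [[0.289, 0.03], [0.268, -0.031]]
0.18 side rim [[0.199, 0.153]] tips [[0.254, 0.04], [0.209, 0.046]] top rim ctr, near rim [[0.238, 0.028], [0.213, 0.032]] tips [[0.278, 0.035], [0.258, -0.023]]
```

The mug's near edge is at tub x≈0.22, so the lid will enter with an 83 mm offset between mug and bar. Now I'll grasp, lift, and carry to just short of the bar.

```bash
cat >> h.py <<'E'
l=np.radians(10); C=np.c_[[np.cos(l),0,-np.sin(l)],[0,-1,0],[-np.sin(l),0,-np.cos(l)]]
def lidpose(c,yaw,up=.047):
    """TCP pose for the lid's lower-edge centre at world c"""
    M=R.from_euler('z',yaw).as_matrix()@C
    return np.array(c)+[0,0,up]+.011*M[:,2],quat(M)
def golid(t,feed=.12):
    P,q=lidpose(O+T@np.array(t),YAW); env.servo_line(P,q,feed=feed)
def rep(tag,f0=0):
    s=env.get_state(); print(tag,'t',round(s['time'],2),'F',(T.T@(np.array(s['contact_force'])-f0)).round(1),'m',np.round(s['moment'],2),'gap',round(s['finger_gap'],4)); return s
E
python3 - <<'E'
from h import *
c=[.5985,.168,0];y=.191
P,q=lidpose(np.add(c,[0,0,.09]),y); env.move_pose(P,q)
P,q=lidpose(c,y); env.servo_line(P,q,feed=.08); rep('at fin')
env.set_gripper(0.0,60); rep('gripped')
P,q=lidpose(np.add(c,[0,0,.10]),y); env.servo_line(P,q,feed=.1); rep('lifted')
golid([.083,.22,.10],.15); golid([.083,0,.10],.15); env.hold(.3); rep('pre')
p=env.capture('side'); a=p['img'][100:260,240:440]; p=env.capture('top'); b=p['img'][120:280,310:510]
cv2.imwrite('pics/pre.png',np.hstack([cv2.resize(x,(400,320),interpolation=cv2.INTER_CUBIC) for x in (a,b)])[:,:,::-1])
print([(T.T@(np.array(r['location'])-O)).round(3) for r in env.mark_of(p,'lid_grip')+env.mark_of(p,'lid')])
E
```

```text
at fin t 16.64 F [-0.7  0.3 -0.1] m [ 0.06 -0.15  0.04] gap 0.06
gripped t 17.12 F [-0.1 -0.8  2.7] m [-0.01  0.01  0.13] gap 0.013
lifted t 18.27 F [-0.5  0.4 -1.8] m [ 0.05 -0.25 -0.02] gap 0.0131
pre t 21.19 F [ 0.7  0.3 -1.4] m [-0.   -0.23 -0.02] gap 0.0131
[]
```

View pics/pre.png

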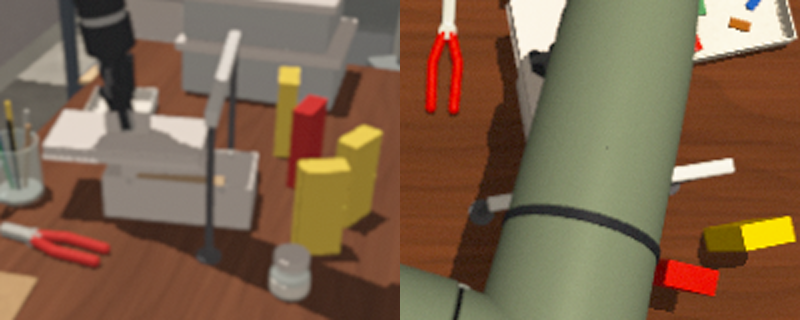

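The lid is held level at about (130,135) in the left crop, just short of the bar and above the rim, and the mug at (15,165) is clear of it. Next I'll slide it under the bar and lower it with force checks.

```bash
python3 - <<'E'
from h import *
f0=np.array(env.get_state()['contact_force'])
for x in (.055,.028,0): golid([x,0,.098],.08); s=rep(x,f0); 
golid([0,0,.076],.06); env.hold(.2); rep('.076',f0)
for z in np.arange(.073,.0605,-.002):
    golid([0,0,z],.03); s=rep(round(z,3),f0)
    if np.linalg.norm(np.array(s['contact_force'])-f0)>6: break
p=env.capture('side'); print([((T.T@(np.array(r['location'])-O)).round(3),r['score']) for r in env.mark_of(p,'lid_grip')+env.mark_of(p,'lid')])
cv2.imwrite('pics/low.png',cv2.resize(p['img'][60:240,240:440],(800,600),interpolation=cv2.INTER_CUBIC)[:,:,::-1])
E
```

```text
0.055 t 21.89 F [-0.2 -0.5  0.2] m [ 0.03 -0.2   0.  ] gap 0.013
0.028 t 22.38 F [ 0.2 -1.6  0.1] m [ 0.04 -0.23 -0.01] gap 0.0132
0 t 22.88 F [-0.2 -1.1  0.6] m [ 0.06 -0.21 -0.03] gap 0.0127
.076 t 23.59 F [-0.2 -1.3  0.3] m [ 0.05 -0.23  0.02] gap 0.0127
0.073 t 23.84 F [-0.6 -0.8  0.1] m [-0.02 -0.17 -0.05] gap 0.0133
0.071 t 24.09 F [-1.6 -1.8  0.2] m [ 0.05 -0.21 -0.02] gap 0.0133
0.069 t 24.34 F [-0.3 -1.9  0.5] m [-0.01 -0.23  0.06] gap 0.0135
0.067 t 24.59 F [ 0.  -1.6 -0.3] m [ 0.05 -0.26 -0.01] gap 0.013
0.065 t 24.84 F [0.3 0.3 1.9] m [ 0.34 -0.12 -0.4 ] gap 0.0129
0.063 t 25.09 F [0.3 0.4 4. ] m [ 0.4  -0.2  -0.21] gap 0.0129
0.061 t 25.34 F [0.4 0.2 4.6] m [ 0.41 -0.38 -0.21] gap 0.013
[(array([0.003, 0.002, 0.102]), 0.63), (array([ 0.   , -0.001,  0.06 ]), 0.72), (array([-0.059, -0.   ,  0.214]), 0.62)]
```

View pics/low.png

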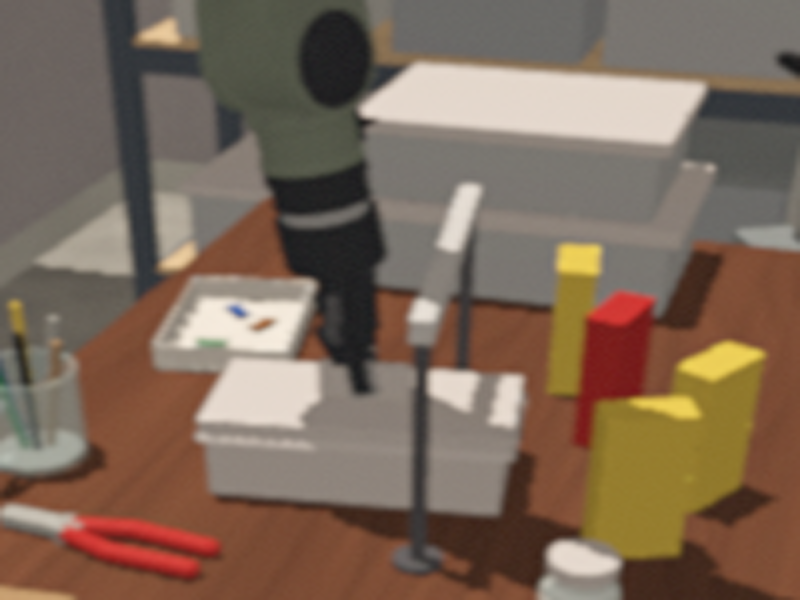

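The lid at (360,410) sits around the rim, and first contact at 0.065 matches the balls. Now I'll press it home.

```bash
python3 - <<'E'
from h import *
f0=np.array([0,0,-1.5])
for z in np.arange(.060,.0485,-.001):
    golid([0,0,z],.02); s=rep(round(z,4),f0)
    if np.array(s['contact_force'])[2]>28: break
env.hold(.3); rep('end',f0)
p=env.capture('side'); print([((T.T@(np.array(r['location'])-O)).round(3),r['score']) for r in env.mark_of(p,'lid_grip')+env.mark_of(p,'lid')])
E
```

```text
0.06 t 25.74 F [3.  1.  2.8] m [ 0.33 -0.71 -0.13] gap 0.0129
0.059 t 25.99 F [2.6 0.9 0.3] m [ 0.26 -0.83 -0.15] gap 0.0131
0.058 t 26.24 F [ 1.7  0.5 -0.1] m [ 0.29 -0.63 -0.18] gap 0.0128
0.057 t 26.49 F [1.2 1.1 0.2] m [ 0.25 -0.51 -0.17] gap 0.0129
0.056 t 26.74 F [1.5 0.8 1.3] m [ 0.29 -0.32 -0.11] gap 0.0131
0.055 t 26.99 F [0.3 0.9 0.7] m [ 0.22 -0.27 -0.15] gap 0.0129
0.054 t 27.24 F [-0.3  1.7  6.1] m [ 0.3   0.18 -0.18] gap 0.0131
0.053 t 27.49 F [-2.8  2.  11.6] m [ 0.48  0.74 -0.25] gap 0.013
0.052 t 27.74 F [-4.4  3.8 17.5] m [ 0.63  1.24 -0.22] gap 0.013
0.051 t 27.99 F [-5.1  5.3 20.9] m [ 0.75  1.68 -0.32] gap 0.0128
0.05 t 28.24 F [-5.9  4.9 27.5] m [ 0.89  2.19 -0.33] gap 0.0126
0.049 t 28.49 F [-6.9  7.2 32.6] m [ 1.08  2.65 -0.33] gap 0.0129
end t 28.79 F [-8.4  5.7 31.7] m [ 1.02  2.63 -0.4 ] gap 0.0128
[(array([ 0.002, -0.003,  0.093]), 0.67), (array([-0.001, -0.004,  0.055]), 0.8)]
```

It met a firm stop at 0.054, which is full depth. I'll release, press once on top of the fin with closed fingers to be sure, then back off and check.

```bash
python3 - <<'E'
from h import *
golid([0,0,.0538],.02); rep('eased')
env.set_gripper(.05); rep('open')
M=T@C; q=quat(M); P0=np.array(env.get_state()['tool_pos'])
env.servo_line(P0-.055*M[:,2],q,feed=.08)
env.set_gripper(0.0,40); rep('closed')
tip=lambda z:O+T@[0,0,z]-.008*M[:,2]
env.servo_line(tip(.122),q,feed=.06); env.hold(.2); f0=np.array(env.get_state()['contact_force'])
for z in np.arange(.118,.102,-.0015):
    env.servo_line(tip(z),q,feed=.03); s=env.get_state(); f=s['contact_force'][2]-f0[2]; print(round(z,4),round(f,1),end='; ')
    if f>14: break
env.servo_line(tip(.14),q,feed=.06)
env.servo_line(O+T@[.06,0,.24],q,feed=.12)
env.move_pose(O+T@[.06,0,.42],quat(T@np.diag([1,-1,-1]))); env.hold(.2); rep('away')
for n in ('side','wrist'):
    p=env.capture(n); cv2.imwrite(f'pics/fin_{n}.png',p['img'][:,:,::-1])
    print(n,[((T.T@(np.array(r['location'])-O)).round(3),round(r['score'],2)) for t in ('lid_grip','lid') for r in env.mark_of(p,t)])
a=cv2.imread('pics/fin_side.png')[100:250,240:440]; b=cv2.imread('pics/fin_wrist.png')
cv2.imwrite('pics/fin.png',np.hstack([cv2.resize(a,(400,300),interpolation=cv2.INTER_CUBIC),cv2.resize(b,(400,300))]))
E
```

```text
eased t 29.33 F [-3.1  2.9  9.2] m [ 0.44  0.63 -0.2 ] gap 0.0128
open t 29.77 F [ 0.1  0.5 -0. ] m [ 0.05 -0.18 -0.02] gap 0.0498
closed t 31.14 F [ 0.8 -0.3  0.4] m [ 0.04 -0.15  0.01] gap -0.0
0.118 -0.5; 0.1165 -0.0; 0.115 0.5; 0.1135 -0.2; 0.112 1.9; 0.1105 4.5; 0.109 12.5; 0.1075 19.1; away t 36.48 F [1.2 0.3 0.1] m [ 0.04  0.02 -0.02] gap -0.0
side [(array([0.002, 0.003, 0.093]), 0.9), (array([-0.001, -0.002,  0.055]), 0.91)]
wrist [(array([-0.001,  0.002,  0.092]), 0.92), (array([-0.001,  0.002,  0.056]), 0.79), (array([-0.172,  0.19 ,  0.001]), 0.18)]
```

View pics/fin.png

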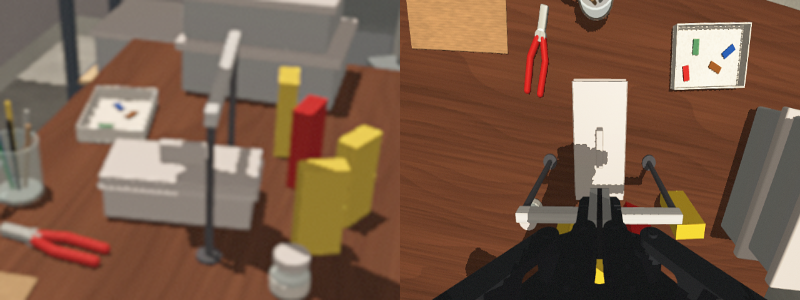

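The lid is level and centred on the tub at left (180,180) and right (600,140). The fin top met the fingers at about 0.110, the home height, and both cameras put lid_grip at about 0.093. Everything else is standing as before, so I'll hand the job in.

```bash
python3 -c "
from rig import env
print(env.sign_off())"
```

```text
the job is handed in; nothing more can be done
None
```

The prop lies on its broad side over the rib and the lid is pressed home and level on the tub; I handed the job in at about 36 s, and sign-off returned no verdict.

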